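# Crank the electrode out of its storage beaker and draw the boom out to the mark

## Task

Turn the crank on top of the electrode stand clockwise, in full turns, until the electrode tip hangs a centimetre clear above the rim of its storage beaker, and let go of the crank. Then grip the head of the sliding boom so that its blue lock button is squeezed in, and draw the boom out over the sample dish until the yellow pointer is in line with the red cursor on the scale. The boom springs back if let go, so finish while holding it still on the mark with the button squeezed, and leave the glassware and bottles standing where they are.

Things in the scene. Friction and masses are not known exactly. Their poses are not given: they have to be found in the camera images.
- stand: Electrode stand, fixed to the bench: grey base plate 200 x 150 x 14 mm, two upright guide rods with a screw spindle between them and a cream bridge 257 mm up. Origin on the bench under the spindle; its x axis (level) is the way the boom draws out, z is up. The boom runs parallel to x, 60 mm to the -y side of the spindle.
- crank_axis (a point): Point on the crank's (and spindle's) upright turning axis, at the height of crank_grip (303 mm above the bench).
- crank_grip (a point): Centre of the crank's black upright knob: 18 mm thick, 44 mm tall, spins freely on its pin, reaches 22 mm above and below this point; 45 mm from the axis. The steel crank arm lies directly under the knob, 24 mm below this point. About 3 N at the knob turns the crank.
- crank (a joint): Angle of the crank in rad, growing clockwise as seen from above. Clockwise raises the boom and everything on it by 12 mm per full turn; it stays where it is left. Stops at 28.9.
- head_grip (a point): Centre of the grip head at the boom's outer end: grey block 34 mm long (stand's x), 36 mm tall. Fixed flat side 15 mm from here towards the stand's +y; blue lock button on the -y side, its face 24 mm from here out, 16 mm pressed. Take it from above across the stand's y axis, centred here. 28 to 46 mm in front (+x) the electrode's blue cap rises 30 mm above this point. Moves with the boom.
- lock_button (a point): Centre of the face of the blue lock button (24 x 30 mm) on the -y side of the grip head. It is pushed in towards the stand's +y, square to the boom.
- lock (a joint): How far the lock button is pushed in, m: 0 out, 0.008 fully in. Spring: 3 N at first, 7 N fully in, so a grip of 10 N or more across the head squeezes it home. Beyond 0.0045 the park catch is free and the boom can be drawn out; with the button out the parked boom is locked.
- boom (a joint): How far the boom is drawn out, m: 0 parked, end stop 0.13. A return spring pulls it back to within about 12 mm of home, with 3 to 4 N, whenever it is let go.
- yellow_pointer (a point): Top of the yellow pointer bar (4 mm wide) that moves with the boom along the scale on top of the housing; head_grip is 230 mm ahead of it along the stand's x.
- red_cursor (a point): Top of the red cursor bar (4 mm wide) clamped on the scale (black ticks every 10 mm on the white strip on top of the boom housing). The pointer is on the mark when both have the same x in the stand's frame (the bars lie end to end in one line, 24 mm apart centre to centre sideways). 65 to 115 mm from the parked pointer. Rises with the boom.
- electrode_tip (a point): Lowest point of the electrode (12 mm thick rod) that hangs in the clip in front of the grip head, 36 mm ahead of head_grip and 132 mm below it.
- storage_beaker_rim (a point): Centre of the rim of the small glass storage beaker (44 mm across, 58 mm tall, loose on the bench) in which the electrode tip stands at the start, about 25 mm deep.
- storage_beaker: The same storage beaker; origin at the centre of its underside.
- sample_dish: Low round glass dish (110 mm across, 42 mm tall), loose on the bench under the boom's way, beyond the storage beaker. Origin at the centre of its underside.
- flask_purple: Bystander: stoppered conical flask, purple, 68 mm across, 120 mm tall. Origin: centre of its underside.
- flask_yellow: Bystander: stoppered conical flask, yellow, 68 mm across, 120 mm tall. Origin: centre of its underside.
- flask_red: Bystander: stoppered conical flask, red, 68 mm across, 120 mm tall. Origin: centre of its underside.
- white_bottle: Bystander: white plastic bottle, 72 mm across, 165 mm tall. Origin: centre of its underside.
- wash_bottle: Bystander: white wash bottle with blue cap and spout, 64 mm across, 180 mm tall. Origin: centre of its underside.
- dropper_bottle: Bystander: amber bottle, 34 mm across, 85 mm tall. Origin: centre of its underside.
Not all that is in view belongs to the job. What is shaped like the storage_beaker but green or pink is not meant.

How it is judged:
By the outcome, as a careful person would: the job done as asked, in the order asked, and still so for the second after the job is handed in, while the arm keeps its last pose, push and grip.
It also fails if it takes over 67 s, if anything falls off the work surface, if the arm or the gripper's body presses on something with over 40 N, if the wrist force passes 120 N, or if a joint passes its speed limit or range.

## Robot

A 7-joint arm with a two-finger parallel gripper is mounted at the origin on the work surface. World frame = base frame: x ahead of the robot, y to its left, z up, the work surface at z = 0. Lengths are in m, angles in rad, forces in N, time in s.
With the tool pointing down it reaches from about 0.375 to 0.925 m from the base axis. Payload 3.1 kg.
Tool frame: the origin (TCP) lies between the finger pads; the fingertips stand 19 mm ahead of it and the grasp point (between the pads) is the TCP; z points along the fingers, y is the direction in which the jaws open and shut (so a half turn about z gives the same grasp; the last joint's range is limited). The gripper opens to 85 mm and grips with 20 to 120 N. Pads are 22 mm wide; open, the fingers measure 114 mm over their backs; the gripper's body (76 mm by 85 mm) begins 54 mm behind the grasp point. The pads swing forward as they close: fully open they stand 13 mm farther back than shut.
Start: joints at [-1.341, 0.383, 0.044, 1.598, -0.018, 1.161, -0.05], TCP at [0.209, 0.615, 0.25] pointing down, gripper open.
Joint ranges: [-2.61, 2.61], [-0.41, 2.15], [-1.48, 1.57], [0, 2.5], [-1.57, 4.71], [0.05, 1.97], [-2.85, 2.85]. Speed limits (rad/s): [2.79, 2.79, 3.14, 3.14, 3.14, 3.14, 3.14].

## Interface

Orientations are given as a unit quaternion [x, y, z, w].
In Python, from bench import move_ptp, movel, move_j, move_gripper, pause, inverse_kinematics, read_camera, camera_params, MotionError, sign_off, look_for, tip_of, read_time_s, read_qpos, read_joint_vel, read_effort, read_eef_pos, read_tcp_rot, read_ft_force, read_ft_torque, read_finger_gap gives the robot as it stands. Calls block until the motion is done:
- move_ptp(position, orientation): joint-space move of the TCP to a pose.
- movel(position, orientation=None, speed=0.15): straight line of the TCP; orientation=None keeps the orientation; speed is the mean speed in m/s.
- move_j(angles): joint-space move.
- move_gripper(opening, effort=None): finger opening in m; effort is the grip in N (None keeps the last); returns when the fingers have stopped.
- pause(seconds).
- inverse_kinematics(position, orientation): joint angles nearest the present ones, or None.
- read_camera(name): name is "scene" or "side" or "wrist"; returns the picture (384x512x3 uint8, red, green, blue); there is no depth.
- camera_params(name): a dict with "K" (3x3 intrinsics, pixels), "camera_from_world" (4x4, takes a point from world to camera coordinates). Camera axes: x right, y down, z forward; pixel columns grow to the right and rows downward; lengths in m; the calibration is good to about 2 mm. The wrist camera is an equidistant fisheye: a pixel r from the principal point sees the ray r / f radians off the axis. A picture is of the moment at which its call begins: read the wrist's pose just before it. camera_params takes no time and is no camera call; for the wrist camera it gives the pose at the moment of the call.
A pose or a line that the arm cannot do raises MotionError and nothing moves.
- sign_off(): hands the job in, once; it reports no verdict.
Trained networks look in the newest picture that a camera, given by its name, has taken for a name from the list of things; names that differ only in an ending like _2 or _b are one class to them, and where a whole thing is asked for, a point or a joint stands for the part that bears it (a point fixed in the world has none). Each returns a list of dicts, best first, with "confidence" (0 to 1); they miss things now and then, are a little off and sometimes report something else, mostly with a low value. They report only what shows in the picture. A call takes as long as a camera call. They do not tell look-alikes from the thing itself.
- look_for(camera, name): "at" ([column, row] in pixels, amid what is visible of it).
- tip_of(camera, name): "at" ([column, row] in pixels: a listed point, or the origin of a listed thing).
Readings, each from a call of its own:
- read_time_s(): time.
- read_qpos(): joint angles.
- read_joint_vel(): joint speeds.
- read_effort(): joint torques, N m.
- read_eef_pos(): TCP position.
- read_tcp_rot(): TCP orientation.
- read_ft_force(): force on the tool from outside, world axes, zero at the start.
- read_ft_torque(): the same for the moment, N m.
- read_finger_gap(): finger opening in m.
Only numpy, scipy, OpenCV 4.12 (cv2) and the standard library are available. Lean on these libraries where they do the work, as an engineer would, in place of code of your own. Each camera call takes 0.05 s, during which the arm holds its last target. There are 200 camera calls.

## Working session

There is one attempt and no reset: what is moved stays moved. The work goes in short steps, each a Python script; the robot and the scene stay as the last script left them, time stands still between calls to the robot, and variables do not carry over. Pictures are saved under pics/ and viewed, about 8 in all and at most 12, crops included, and the job is handed in when it is done.

```bash
mkdir -p pics; ls
cat > h.py <<'E'
import numpy as np, cv2
from bench import *
def px2ray(cam,p,C=None):
    C=C or camera_params(cam);K=np.array(C["K"]);T=np.array(C["camera_from_world"])
    x=(p[0]-K[0,2])/K[0,0];y=(p[1]-K[1,2])/K[1,1]
    if cam=="wrist":
        r=np.hypot(x,y);s=np.sin(r)/r if r>1e-9 else 1;d=np.array([x*s,y*s,np.cos(r)])
    else: d=np.array([x,y,1.])
    R=T[:3,:3];return -R.T@T[:3,3],R.T@(d/np.linalg.norm(d))
def atz(cam,p,z,C=None):
    o,d=px2ray(cam,p,C);return o+d*(z-o[2])/d[2]
def tri(obs):
    A=np.zeros((3,3));b=np.zeros(3);rs=[]
    for c,p in obs:
        o,d=px2ray(c,p);M=np.eye(3)-np.outer(d,d);A+=M;b+=M@o;rs.append((o,M))
    X=np.linalg.solve(A,b);return X,[np.linalg.norm(M@(X-o)) for o,M in rs]
def proj(cam,X):
    C=camera_params(cam);K=np.array(C["K"]);T=np.array(C["camera_from_world"]);p=T[:3,:3]@np.array(X)+T[:3,3]
    if cam=="wrist":
        r=np.hypot(p[0],p[1]);a=np.arctan2(r,p[2]);p=np.array([p[0]/r*a,p[1]/r*a,1])
    return K[0,0]*p[0]/p[2]+K[0,2],K[1,1]*p[1]/p[2]+K[1,2]
def snap(c,f=None):
    I=read_camera(c)
    if f: cv2.imwrite(f"pics/{f}.png",cv2.cvtColor(I,cv2.COLOR_RGB2BGR))
    return I
E
python3 - <<'E'
from h import *
ims={c:snap(c,c+"0") for c in("scene","side","wrist")}
P={}
for n in "crank_axis crank_grip head_grip lock_button yellow_pointer red_cursor electrode_tip storage_beaker_rim storage_beaker sample_dish stand".split():
    for c in("scene","side"):
        r=tip_of(c,n); P[n,c]=r
        print(n,c,[(np.round(q["at"]),round(q["confidence"],2)) for q in r[:3]])
    if P[n,"scene"] and P[n,"side"]:
        X,e=tri([(c,P[n,c][0]["at"]) for c in("scene","side")]);print("   ",X.round(4),np.round(e,4))
print(read_time_s(),read_tcp_rot(),read_eef_pos())
cv2.imwrite("pics/a.png",cv2.cvtColor(np.vstack([np.hstack([ims["scene"],ims["side"]])]),cv2.COLOR_RGB2BGR)[:, :])
E
python3 -c "
import cv2;a=cv2.imread('pics/a.png');print(a.shape)"
```

```text
pics
crank_axis scene [(array([165., 158.]), 0.57)]
crank_axis side [(array([290.,  94.]), 0.8)]
    [ 0.5295 -0.1627  0.2958] [0.0062 0.0062]
crank_grip scene [(array([146., 153.]), 0.78), (array([194., 273.]), 0.75)]
crank_grip side [(array([286., 354.]), 0.59)]
    [0.4658 0.0795 0.1657] [0.3141 0.3141]
head_grip scene [(array([222., 209.]), 0.76)]
head_grip side [(array([243., 166.]), 0.6), (array([236., 161.]), 0.24)]
    [ 0.6213 -0.0297  0.1667] [0.0003 0.0003]
lock_button scene [(array([220., 217.]), 0.66), (array([136., 196.]), 0.6)]
lock_button side [(array([236., 161.]), 0.54), (array([183., 220.]), 0.35)]
    [ 0.6425 -0.0378  0.1683] [0.0036 0.0036]
yellow_pointer scene [(array([134., 195.]), 0.77)]
yellow_pointer side []
red_cursor scene [(array([170., 194.]), 0.41)]
red_cursor side [(array([282., 175.]), 0.63), (array([270., 127.]), 0.46)]
    [ 0.5094 -0.1683  0.0352] [0.04 0.04]
electrode_tip scene [(array([236., 234.]), 0.83)]
electrode_tip side [(array([236., 205.]), 0.76)]
    [0.6366 0.0025 0.0385] [0.0013 0.0013]
storage_beaker_rim scene [(array([231., 231.]), 0
[... 204 characters left out ...]
[0.0087 0.0087]
storage_beaker scene [(array([236., 211.]), 0.6), (array([235., 240.]), 0.57), (array([258., 205.]), 0.55)]
storage_beaker side [(array([267., 245.]), 0.88), (array([235., 212.]), 0.74), (array([275., 216.]), 0.7)]
    [ 0.5246  0.028  -0.064 ] [0.0308 0.0308]
sample_dish scene [(array([270., 245.]), 0.76)]
sample_dish side [(array([224., 240.]), 0.63), (array([185., 219.]), 0.57)]
    [ 0.6575  0.0987 -0.0019] [0.004 0.004]
stand scene [(array([185., 214.]), 0.78)]
stand side [(array([285., 172.]), 0.9)]
    [ 5.265e-01 -1.612e-01 -3.000e-04] [0.005 0.005]
1.25 [ 1.63128256e-01  9.86604871e-01 -2.29370351e-05 -6.15234887e-06] [0.20924676 0.61539554 0.25026582]
(384, 1024, 3)
```

View pics/scene0.png

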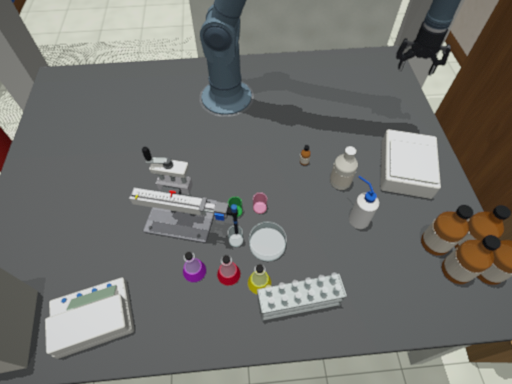

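View pics/side0.png

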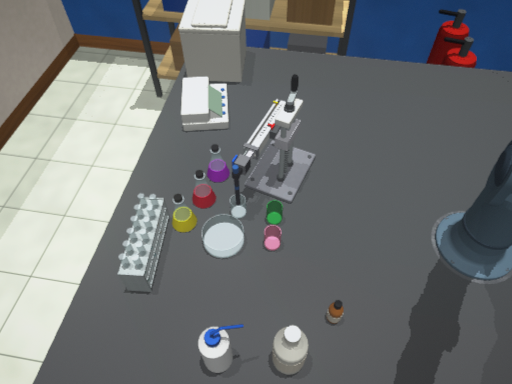

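The scene view shows the stand's boom running from the pointer at (134,196) to the head at (222,209). The crank knob is at (147,153), with the axis near (167,163). The storage beaker is clear glass at (235,238). The look-alikes are the green beaker (235,206), the pink beaker (260,203), the black electrode clip and the bottle tops. In the side view the knob is at (294,82) and the glass beaker at (238,207). Next I'll move the wrist camera over the stand for a close look.

```bash
cat >> h.py <<'E'
def quat(phi): # tool down, jaw (tool y) at world angle phi
    a=(phi+np.pi/2)/2; return [np.cos(a),np.sin(a),0,0]
E
python3 - <<'E'
from h import *
for c,k,a in(("k","",[(146,153),(294,82)]),):
    print("knob",tri([("scene",a[0]),("side",a[1])]))
for phi in (np.radians(-12),np.radians(168)):
    for p in([.53,-.16,.31],[.62,-.03,.21],[.64,.07,.21],[.6,-.1,.45]): print(phi,inverse_kinematics(p,quat(phi)))
p=read_eef_pos(); movel([p[0],p[1],.42],speed=.3)
move_ptp([.60,-.07,.46],quat(np.radians(-12)))
I=snap("wrist","w1"); C=camera_params("wrist"); print(np.linalg.inv(C["camera_from_world"]).round(3),C["K"],read_time_s())
for n in "crank_axis crank_grip head_grip lock_button yellow_pointer red_cursor electrode_tip storage_beaker_rim storage_beaker sample_dish stand".split():
    r=tip_of("wrist",n);print(n,[(np.round(q["at"]),round(q["confidence"],2)) for q in r[:3]])
E
python3 - <<'E'
import cv2;i=cv2.imread('pics/w1.png');cv2.imwrite('pics/w1b.png',cv2.resize(i,(800,600),interpolation=cv2.INTER_CUBIC))
E
```

```text
knob (array([ 0.5213058 , -0.20602197,  0.30349312]), [np.float64(0.0005863602205435001), np.float64(0.0005863602205433748)])
-0.20943951023931956 [-0.83783031  0.34467834  1.29353336  1.80181427 -0.34831052  1.2602969
  0.3403818 ]
-0.20943951023931956 [-0.60952536  0.451472    0.75915002  1.7380113  -0.34539911  1.0907268
  0.05238839]
-0.20943951023931956 [-0.7073481   0.48494217  0.70449604  1.67734347 -0.34431222  1.10710471
 -0.11297911]
-0.20943951023931956 [-0.67142854  0.28912142  0.98552432  1.4517642  -0.24017498  1.52821804
  0.09540285]
2.9321531433504737 [-0.88060315  0.43172906  1.40219621  1.80259425 -0.44372387  1.29013995
 -2.71519311]
2.9321531433504737 [ 0.85963254  0.71972532 -1.24504189  1.66739466  0.70893962  1.28440031
  2.40546021]
2.9321531433504737 [ 0.67020924  0.76977715 -1.24711372  1.60842818  0.74933403  1.31995299
  2.24167782]
2.9321531433504737 [ 0.97952775  0.4474326  -1.24087632  1.37510004  0.42202829  1.60862366
  2.72085785]
[[ 0.979 -0.196 -0.061  0.616]
 [-0.205 -0.937 -0.281  0.004]
 [-0.002  0.288 -0.958  0.583]
 [ 0.     0.     0.     1.   ]] [[297.31863964   0.         260.24831382]
 [  0.         297.31863964 194.18832981]
 [  0.           0.           1.        ]] 4.8
crank_axis [(array([213., 279.]), 0.84), (array([114.,  23.]), 0.63)]
crank_grip [(array([217., 312.]), 0.71)]
head_grip [(array([270., 127.]), 0.88)]
lock_button [(array([289., 130.]), 0.72), (array([272., 129.]), 0.23)]
yellow_pointer [(array([270., 280.]), 0.97)]
red_cursor [(array([253., 231.]), 0.58)]
electrode_tip [(array([234., 196.]), 0.4)]
storage_beaker_rim [(array([271., 107.]), 0.74), (array([200.,  77.]), 0.68), (array([215., 119.]), 0.66)]
storage_beaker [(array([219., 116.]), 0.96), (array([209.,  79.]), 0.79), (array([269., 108.]), 0.69)]
sample_dish [(array([272.,  61.]), 0.75)]
stand [(array([234., 195.]), 0.72)]
```

View pics/w1b.png

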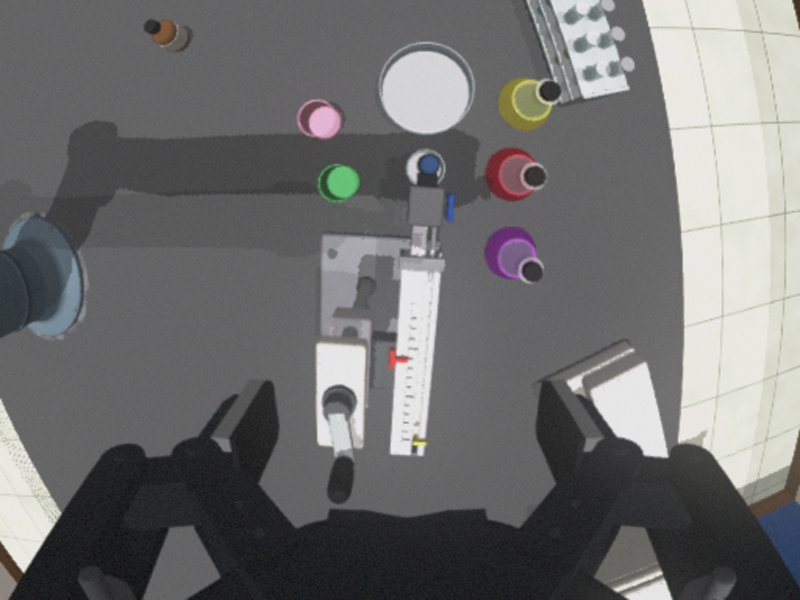

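The wrist view (800 px) shows the knob at (341,480), the crank boss at (338,402), the pointer at (421,443) and the red cursor at (398,358). The head is at (427,206) with the blue button to its right at (450,207). The clear storage beaker is under the blue cap at (427,167); the green and pink beakers are off to the left. I'll fit the stand model to all of these together.

```bash
cat > fit.py <<'E'
from h import *
from scipy.optimize import least_squares
obs=[("ax","scene",165,160,1),("ax","side",290,97,1),("ax","wrist",214,279,1),
("kn","scene",146,153,1),("kn","side",294,82,1),("kn","wrist",217,311,1),
("hd","scene",222,209,1),("hd","side",243,166,1),("hd","wrist",270,128,1),
("lb","scene",220,217,.5),("lb","side",236,161,1),("lb","wrist",289,131,1),
("tip","scene",236,234,1),("tip","side",236,205,1),
("st","scene",185,214,.6),("st","side",285,172,.6),("st","wrist",234,195,.6),
("yp","scene",134,195,1),("yp","wrist",269.5,282,1),("rc","wrist",255,229.5,1),("rc","scene",170,194,.7),("rc","side",270,127,.6)]
def pts(v):
    x0,y0,ps,h,L,a,zp,d,yp=v
    ex=np.array([np.cos(ps),np.sin(ps),0]);ey=np.array([-ex[1],ex[0],0]);o=np.array([x0,y0,0]);z=np.array([0,0,1.])
    f=lambda x,y,zz:o+x*ex+y*ey+zz*z
    return dict(ax=f(0,0,.303),kn=f(.045*np.cos(a),.045*np.sin(a),.303),hd=f(L,-.06,h),lb=f(L,-.084,h),tip=f(L+.036,-.06,h-.132),st=f(0,0,0),
      yp=f(L-.23,yp,zp),rc=f(L-.23+d,yp+.024,zp))
if __name__=="__main__":
    def res(v):
        P=pts(v);return np.concatenate([w*(np.array(proj(c,P[n]))-[u,q]) for n,c,u,q,w in obs]+[[(v[8]+.072)*200]])
    s=least_squares(res,[.5265,-.16,1.35,.167,.15,3,.2,.09,-.072],loss="soft_l1")
    print(s.x.round(4),s.cost);v=s.x
    for n,c,u,q,w in obs: print(n,c,(np.array(proj(c,pts(v)[n]))-[u,q]).round(1))
    for k,x in pts(v).items():print(k,x.round(4))
    np.save("v.npy",v)
E
python3 fit.py
```

```text
[ 0.527  -0.1638  1.3172  0.1692  0.1529  3.2165  0.1911  0.0895 -0.0691] 26.298179301020692
ax scene [-2.3 -6.5]
ax side [-0.5 -4.1]
ax wrist [-0.5 -1.7]
kn scene [-0.9 -0.7]
kn side [ 0.9 -0.1]
kn wrist [ 0.5 -2.5]
hd scene [-0.7  0.2]
hd side [-0.8 -1.2]
hd wrist [0.8 1.7]
lb scene [-0.7 -0. ]
lb side [-2.4  0.9]
lb wrist [-0.9 -0.4]
tip scene [ 0.5 -0.9]
tip side [2.3 0.6]
st scene [-2.3 -1.1]
st side [-0.9  0.7]
st wrist [1.1 1.9]
yp scene [2.1 0.9]
yp wrist [-0.6  0.1]
rc wrist [0.7 0. ]
rc scene [ 0.9 -0.9]
rc side [-0.2 -2.3]
ax [ 0.527  -0.1638  0.303 ]
kn [ 0.519  -0.2081  0.303 ]
hd [ 0.6234 -0.0309  0.1692]
lb [ 0.6466 -0.0369  0.1692]
tip [0.6324 0.004  0.0372]
st [ 0.527  -0.1638  0.    ]
yp [ 0.5745 -0.2558  0.1911]
rc [ 0.5737 -0.1631  0.1911]
```

Run:
```python
from h import *
from fit import pts
v=np.load("v.npy");P=pts(v);q=quat(v[2]-np.pi/2)
O=[]
for i,dp in enumerate(([0,0,.10],[.02,-.05,.12])):
    move_ptp(P["kn"]+dp,q)
    snap("wrist",f"k{i}");C=camera_params("wrist")
    for n in("crank_grip","crank_axis","yellow_pointer","red_cursor"):
        r=tip_of("wrist",n);print(i,n,[(np.round(t["at"],1),round(t["confidence"],2)) for t in r[:3]],np.round(proj("wrist",P[{"crank_grip":"kn","crank_axis":"ax","yellow_pointer":"yp","red_cursor":"rc"}[n]]),1))
        if r and n[0]=="c":print("   at z",atz("wrist",r[0]["at"],.303,C).round(4))
print(read_time_s())
a=cv2.imread("pics/k0.png");b=cv2.imread("pics/k1.png");cv2.imwrite("pics/kk.png",np.hstack([cv2.resize(x,(400,300)) for x in(a,b)]))
cv2.imwrite("pics/k0b.png",cv2.resize(a,(800,600)))
```

```text
0 crank_grip [(array([258.6, 197.7]), 0.88), (array([299.6,  15.5]), 0.56)] [258.2 206. ]
   at z [ 0.5206 -0.2018  0.303 ]
0 crank_axis [(array([252.6, 143.8]), 0.89)] [253.9 149.8]
   at z [ 0.5268 -0.1595  0.303 ]
0 yellow_pointer [] [313.7 200.9]
0 red_cursor [(array([298. , 123.7]), 0.41)] [296.4 124.7]
1 crank_grip [(array([219.7, 140.6]), 0.72)] [221.4 146.7]
   at z [ 0.5191 -0.2038  0.303 ]
1 crank_axis [(array([215.3,  88.1]), 0.67)] [216.7  93. ]
   at z [ 0.5271 -0.161   0.303 ]
1 yellow_pointer [(array([289.5, 154.8]), 0.64)] [288.3 161.6]
1 red_cursor [(array([266.3,  80.4]), 0.59)] [269.1  87. ]
6.9083
```

View pics/k0b.png

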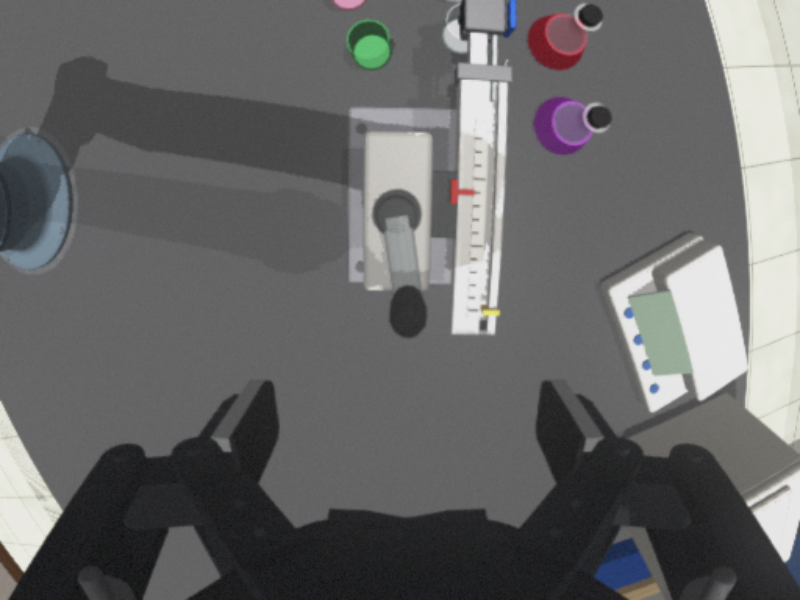

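The close view agrees: the knob is at (407,312) and the boss at (396,213), which gives the knob at (0.5197,-0.204) and the axis at (0.527,-0.161), 44 mm apart. I'll grip the knob and turn a quarter while watching the forces.

Run:
```python
from h import *
v=np.load("v.npy");q=quat(v[2]-np.pi/2)
k=np.array([.5197,-.2045,.309])
move_ptp(k+[0,0,.06],q)
movel(k,q,speed=.1)
move_gripper(0.0,20); print("gap",read_finger_gap(),"F",np.round(read_ft_force(),1))
# feel y by wrist cam? quarter turn
A=np.array([.527,-.161]);r0=k[:2]-A;a0=np.arctan2(r0[1],r0[0]);R=.045
print("a0",a0,np.hypot(*r0))
for i in range(1,7):
    a=a0-i*np.radians(15)
    movel([A[0]+R*np.cos(a),A[1]+R*np.sin(a),k[2]],q,speed=.06)
    rad=np.array([np.cos(a),np.sin(a)]);F=read_ft_force();p=read_eef_pos()
    print(i,"Frad",round(F[:2]@rad,1),"Ftan",round(F[:2]@[rad[1],-rad[0]],1),"Fz",round(F[2],1),p.round(4),round(read_finger_gap(),4))
print(read_time_s())
```

```text
gap 0.01742602842810501 F [ 0.1 -0.2  1.1]
a0 -1.7370631550666749 0.044108275867460495
1 Frad -1.3 Ftan -0.6 Fz 1.9 [ 0.5083 -0.2014  0.3093] 0.0175
2 Frad -0.7 Ftan 1.0 Fz 2.0 [ 0.4983 -0.1956  0.3093] 0.0172
3 Frad 0.0 Ftan -2.3 Fz 2.4 [ 0.4901 -0.1874  0.3092] 0.0173
4 Frad 2.1 Ftan -1.6 Fz 4.1 [ 0.4843 -0.1772  0.3092] 0.0171
5 Frad 4.1 Ftan -0.8 Fz 5.6 [ 0.4813 -0.1655  0.3091] 0.0172
6 Frad 3.6 Ftan -0.2 Fz 7.7 [ 0.4815 -0.1532  0.3091] 0.0175
10.7417
```

Run:
```python
from h import *
v=np.load("v.npy");q=quat(v[2]-np.pi/2)
A=np.array([.527,-.161]);a0=-1.7370631550666749;R=.045;mx=0
for i in range(7,73):
    a=a0-i*np.radians(15)
    movel([A[0]+R*np.cos(a),A[1]+R*np.sin(a),.309],q,speed=.09)
    rad=np.array([np.cos(a),np.sin(a)]);F=read_ft_force();mx=max(mx,np.linalg.norm(F))
    if i%6==0: print(i,"Frad",round(F[:2]@rad,1),"Ftan",round(F[:2]@[rad[1],-rad[0]],1),"Fz",round(F[2],1),round(read_finger_gap(),4))
    if np.linalg.norm(F)>40: print("STOP",i,F);break
print(read_time_s(),mx)
snap("scene","s2");snap("side","d2")
for n in("head_grip","electrode_tip","storage_beaker_rim","crank_grip"):
    for c in("scene","side"):
        r=tip_of(c,n);print(n,c,[(np.round(t["at"],1),round(t["confidence"],2)) for t in r[:3]])
a=cv2.imread("pics/s2.png")[130:280,100:300];b=cv2.imread("pics/d2.png")[60:260,180:330]
cv2.imwrite("pics/c2.png",np.hstack([cv2.resize(a,None,fx=2.25,fy=2.25,interpolation=2)[:337],np.zeros((337,2,3),np.uint8),cv2.resize(b[100:190,20:120],(337*100//90,337),interpolation=2)]))
```

```text
12 Frad 1.8 Ftan 0.9 Fz 4.2 0.0171
18 Frad -1.7 Ftan 0.4 Fz 6.4 0.0168
24 Frad -3.0 Ftan 0.6 Fz 7.2 0.0171
30 Frad 2.3 Ftan 0.1 Fz 8.0 0.0172
36 Frad 2.3 Ftan 0.6 Fz 5.8 0.0175
42 Frad -2.2 Ftan -0.4 Fz 6.5 0.0169
48 Frad -3.1 Ftan -0.0 Fz 6.0 0.0174
54 Frad 1.3 Ftan -0.2 Fz 7.6 0.0173
60 Frad 1.4 Ftan 1.0 Fz 6.6 0.0177
66 Frad -1.2 Ftan -0.2 Fz 7.4 0.0174
72 Frad -2.8 Ftan 1.1 Fz 6.6 0.0175
29.4417 9.615425350779674
head_grip scene [(array([220.4, 202.3]), 0.82), (array([227.2, 273.9]), 0.17)]
head_grip side [(array([241. , 156.2]), 0.79), (array([217., 359.]), 0.55)]
electrode_tip scene [(array([361.1, 218.7]), 0.65), (array([235.9, 230. ]), 0.63)]
electrode_tip side [(array([238.4, 197.1]), 0.93)]
storage_beaker_rim scene [(array([261.3, 199.4]), 0.81), (array([234.1, 230.1]), 0.65), (array([234., 199.]), 0.51)]
storage_beaker_rim side [(array([235.2, 202.5]), 0.62), (array([269. , 230.3]), 0.57), (array([278. , 204.8]), 0.56)]
crank_grip scene [(array([146.2, 150.7]), 0.49)]
crank_grip side [(array([294.6,  81.4]), 0.62)]
```

View pics/c2.png

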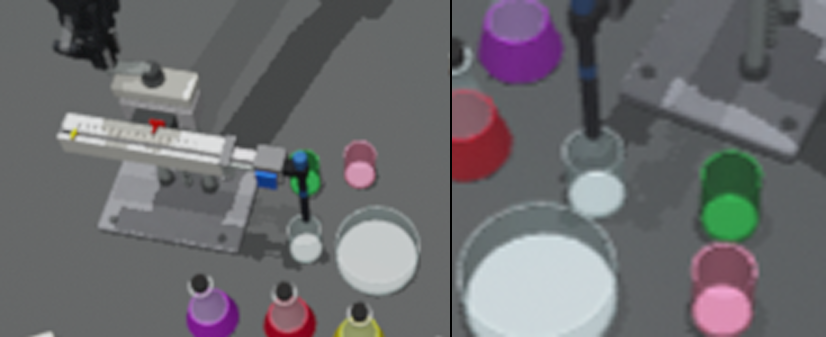

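The crop shows the electrode raised, with its tip near the rim at side px (238,197) and the beaker standing upright. I'll work out the rise from the pixels.

Run:
```python
from h import *
from fit import pts
v=np.load("v.npy");P=pts(v)
h0=tri([("scene",(222,209)),("side",(243,166))]);h1=tri([("scene",(220.4,202.3)),("side",(241,156.2))]);print(h0,h1)
print("tip",tri([("scene",(235.9,230)),("side",(238.4,197.1))]),"before",tri([("scene",(236,234)),("side",(236,205))]))
print("tip scene crop",tri([("scene",(100+305/2.25,130+219/2.25)),("side",(237.7,196.6))]))
for dz in(0,.012,.024,.036,.048):
  print(dz,[np.round(proj(c,P[k]+[0,0,dz]),1) for k in("hd","tip") for c in("scene","side")])
X=P["tip"].copy();X[2]=.058;print("rim at tip xy",[np.round(proj(c,X),1) for c in("scene","side")])
# beaker centre from bottom in side/scene: liquid discs
print("beaker base", atz("side",(200+(597-452)/3.744,160+195/3.744),.01), atz("scene",(100+305/2.25,130+246/2.25),.01))
```

```text
(array([ 0.62115104, -0.02912163,  0.16670944]), [np.float64(0.0002336750825801423), np.float64(0.00023367508258008882)]) (array([ 0.62374094, -0.02955205,  0.20401417]), [np.float64(0.001244454759292673), np.float64(0.0012444547592926833)])
tip (array([0.63429301, 0.00080999, 0.06764944]), [np.float64(0.003771899972560736), np.float64(0.0037718999725606206)]) before (array([0.63768187, 0.0034173 , 0.0396698 ]), [np.float64(0.0014151402426814449), np.float64(0.001415140242681426)])
tip scene crop (array([0.63280599, 0.00266092, 0.07628672]), [np.float64(0.0004484234920241951), np.float64(0.00044842349202426485)])
0 [array([221.3, 209.2]), array([242.2, 164.8]), array([236.5, 233.1]), array([238.3, 205.6])]
0.012 [array([220.9, 207. ]), array([242. , 161.6]), array([236.3, 231.3]), array([238.1, 203.1])]
0.024 [array([220.6, 204.7]), array([241.8, 158.4]), array([236.1, 229.4]), array([237.9, 200.5])]
0.036 [array([220.2, 202.3]), array([241.6, 155.2]), array([235.9, 227.6]), array([237.7, 197.8])]
0.048 [array([219.8, 199.9]), array([241.4, 151.8]), array([235.8, 225.6]), array([237.4, 195.1])]
rim at tip xy [array([236.2, 229.9]), array([237.9, 201.2])]
beaker base [0.63187172 0.00674226 0.01      ] [ 6.39620790e-01 -3.70508557e-04  1.00000000e-02]
```

Three full turns raised it about 36–37 mm. The tip is at about z=0.072, against a rim at 0.058, so 11–14 mm clear. I'll release the crank and go to the boom head.

Run:
```python
from h import *
from fit import pts
v=np.load("v.npy");v[3]=.2045;P=pts(v);q=quat(v[2]-np.pi/2)
move_gripper(.085,20);p=read_eef_pos();movel([p[0],p[1],.37],speed=.25)
h=P["hd"].copy();print("F",np.round(read_ft_force(),1))
move_ptp([h[0],h[1],.30],q)
snap("wrist","h1");C=camera_params("wrist")
for n in("head_grip","lock_button"):
    r=tip_of("wrist",n);k={"head_grip":"hd","lock_button":"lb"}[n]
    print(n,[(np.round(t["at"],1),round(t["confidence"],2)) for t in r[:3]],np.round(proj("wrist",P[k]),1),P[k].round(4))
    if r:print("   ",atz("wrist",r[0]["at"],.2045,C).round(4))
print(read_time_s(),h)
print([(k,np.round(proj("wrist",P["hd"]+np.array(d)),1)) for k,d in(("top",(0,0,.018)),)])
cv2.imwrite("pics/h1b.png",cv2.resize(cv2.imread("pics/h1.png"),(800,600)))
```

```text
F [-0.  -0.1  0.2]
head_grip [(array([257.4, 198.4]), 0.97), (array([264.9, 134.8]), 0.23)] [258.9 198.9] [ 0.6234 -0.0309  0.2045]
    [ 0.6222 -0.0299  0.2045]
lock_button [(array([294.7, 199.9]), 0.58), (array([339. , 198.6]), 0.32)] [289.7 199.2] [ 0.6466 -0.0369  0.2045]
    [ 0.65   -0.0386  0.2045]
32.0167 [ 0.62340148 -0.03085876  0.2045    ]
[('top', array([258.8, 207. ]))]
```

View pics/h1b.png

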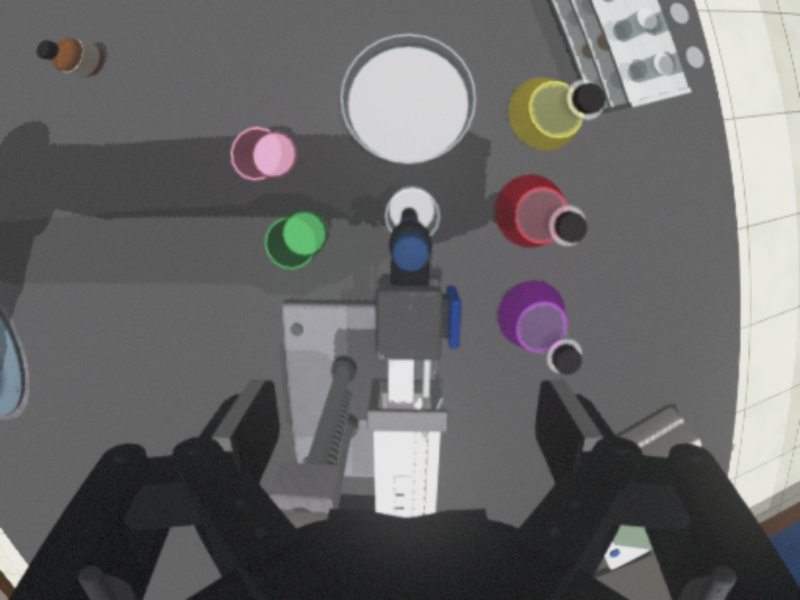

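The boom runs straight up the image, so the yaw is right. The head is at (409,318) and the blue button is on its right at (454,317). Both fingers clear everything. I'll descend and grip.

Run:
```python
from h import *
v=np.load("v.npy");q=quat(v[2]-np.pi/2)
h=np.array([.623,-.0303,.2045])
movel(h,q,speed=.12);print("F",np.round(read_ft_force(),1))
move_gripper(0,40);ps=v[2];ex=np.array([np.cos(ps),np.sin(ps),0]);ey=np.array([-ex[1],ex[0],0])
g=lambda:(round(read_finger_gap(),4),"x,y,z",[round(float(read_ft_force()@u),1) for u in(ex,ey,np.array([0,0,1]))])
print(g())
for s in(.005,.02,.05):
    movel(h+s*ex,q,speed=.06);print(s,g(),read_eef_pos().round(4))
print(read_time_s())
snap("wrist","b1");snap("side","b1s");snap("scene","b1c")
for c in("wrist","side","scene"):
  for n in("yellow_pointer","red_cursor","head_grip"):
    print(c,n,[(np.round(t["at"],1),round(t["confidence"],2)) for t in tip_of(c,n)[:3]])
a=cv2.imread("pics/b1c.png")[140:240,110:270];b=cv2.imread("pics/b1s.png")[80:220,200:330]
cv2.imwrite("pics/b1v.png",np.vstack([cv2.resize(a,(640,400),interpolation=2)[:290],cv2.resize(b[:60],(640,295),interpolation=2)]))
```

```text
F [-0.6  0.4 -0.4]
(0.0305, 'x,y,z', [1.0, -0.5, 6.6])
0.005 (0.0302, 'x,y,z', [-2.7, -1.6, 6.3]) [ 0.6257 -0.0274  0.2068]
0.02 (0.0303, 'x,y,z', [-2.7, -1.5, 6.7]) [ 0.6298 -0.013   0.2069]
0.05 (0.0304, 'x,y,z', [-3.3, -3.2, 5.6]) [0.6377 0.0154 0.2069]
34.8083
wrist yellow_pointer []
wrist red_cursor []
wrist head_grip [(array([257.1, 267.1]), 0.72)]
side yellow_pointer []
side red_cursor [(array([272. , 113.5]), 0.51)]
side head_grip [(array([234. , 169.2]), 0.9)]
scene yellow_pointer [(array([150.6, 189.6]), 0.66)]
scene red_cursor [(array([168. , 185.9]), 0.4)]
scene head_grip [(array([236.8, 205.3]), 0.7)]
```

View pics/b1v.png

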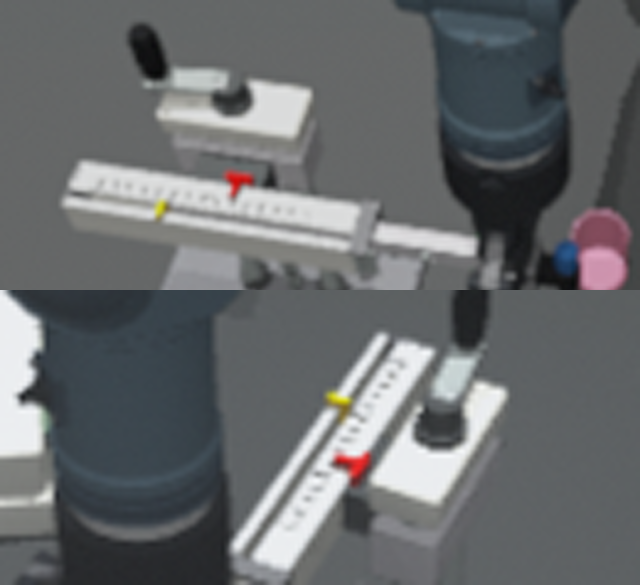

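Pressed and drawing: the pointer now trails the cursor by about 40 mm, with both bars visible in scene and side. I'll measure the remaining gap from colour centroids, in the current views and in the earlier close wrist views.

```bash
cat > gap.py <<'E'
from h import *
from scipy.spatial.transform import Rotation as Ro
v=np.load("v.npy");ps=v[2];ex=np.array([np.cos(ps),np.sin(ps),0]);ey=np.array([-ex[1],ex[0],0]);o=np.array([v[0],v[1],0])
q=quat(ps-np.pi/2)
def st(I,cam,C,z,xr=(-.2,.1)):
    I=I.astype(float);r,g,b=I[...,0],I[...,1],I[...,2];out={}
    for n,w in(("y",np.minimum(r,g)-b),("r",r-np.maximum(g,b))):
        w=np.where(w>30,w-15,0);S=[]
        for y,x in np.argwhere(w>0):
            X=atz(cam,(x,y),z,C)-o;s,t=X@ex,X@ey
            if -.10<t<-.02 and xr[0]<s<xr[1]:S.append((s,t,w[y,x]))
        out[n]=np.array(S)
    return out
def gap(I,cam,C,z,lab):
    D=st(I,cam,C,z);a=D["y"];m=np.average(a[:,:2],axis=0,weights=a[:,2])
    R=D["r"];res=[]
    for lo,hi in((-1,1),(m[1]+.012,m[1]+.034)):
        k=R[(R[:,1]>lo)&(R[:,1]<hi)]
        if len(k):c=np.average(k[:,:2],axis=0,weights=k[:,2]);res.append((len(k),(c*1000).round(1),round((c[0]-m[0])*1000,1)))
    print(lab,"yellow",len(a),(m*1000).round(1),"red all/bar",res)
def rd(f):return cv2.cvtColor(cv2.imread(f"pics/{f}.png"),cv2.COLOR_BGR2RGB)
E
python3 - <<'E'
from gap import *
from fit import pts
P=pts(v)
def tw(p,q):T=np.eye(4);T[:3,:3]=Ro.from_quat(q).as_matrix();T[:3,3]=p;return T
Cw=camera_params("wrist");TC=np.array(Cw["camera_from_world"])@tw(read_eef_pos(),read_tcp_rot()) # cam from tcp
for f,p,qq in(("w1",[.6,-.07,.46],quat(np.radians(-12))),("k0",P["kn"]+[0,0,.10],q),("k1",P["kn"]+[.02,-.05,.12],q)):
    gap(rd(f),"wrist",dict(K=Cw["K"],camera_from_world=TC@np.linalg.inv(tw(p,qq))),.191,f)
for f,c,z in(("scene0","scene",.191),("b1c","scene",.227),("b1s","side",.227)): gap(rd(f),c,camera_params(c),z,f)
E
```

```text
w1 yellow 35 [-79.1 -67.3] red all/bar [(90, array([ 12.1, -40.6]), np.float64(91.1)), (90, array([ 12.1, -40.6]), np.float64(91.1))]
k0 yellow 51 [-77.8 -67.5] red all/bar [(125, array([ 12.8, -40.1]), np.float64(90.6)), (125, array([ 12.8, -40.1]), np.float64(90.6))]
k1 yellow 51 [-75.1 -66.8] red all/bar [(137, array([ 12.2, -40.5]), np.float64(87.3)), (118, array([ 15.6, -39.4]), np.float64(90.7))]
scene0 yellow 13 [-77.2 -70.2] red all/bar [(32, array([ 13.6, -41.2]), np.float64(90.8)), (27, array([ 13.9, -41.8]), np.float64(91.1))]
b1c yellow 14 [-29.8 -70.6] red all/bar [(34, array([ 13.3, -41.5]), np.float64(43.1)), (28, array([ 13.3, -42.2]), np.float64(43.0))]
b1s yellow 19 [-30.4 -68.2] red all/bar [(33, array([ 12.4, -40.6]), np.float64(42.8)), (29, array([ 12.3, -40.8]), np.float64(42.7))]
```

Run:
```python
from gap import *
h=np.array([.623,-.0303,.2045])
movel(h+.0929*ex,q,speed=.06);pause(.3)
print(read_finger_gap(),np.round(read_ft_force(),1),read_eef_pos().round(4),read_time_s())
for c,f in(("scene","e1c"),("side","e1s")): gap(snap(c,f),c,camera_params(c),.227,c)
a=cv2.imread("pics/e1c.png")[140:250,120:300];b=cv2.imread("pics/e1s.png")[80:250,190:330]
cv2.imwrite("pics/e1v.png",np.hstack([cv2.resize(a,None,fx=2.5,fy=2.5,interpolation=2)[:275],cv2.resize(b[:,:],(226,275),interpolation=2)]))
b=cv2.imread("pics/e1s.png")[90:150,230:310];a=cv2.imread("pics/e1c.png")[170:215,120:200]
cv2.imwrite("pics/e1z.png",np.vstack([cv2.resize(a,(560,315),interpolation=2),cv2.resize(b,(560,280)[:2],interpolation=2)]))
```

```text
0.030625966790909596 [ 3.7 -5.   3.8] [0.6491 0.0561 0.2069] 36.575
scene yellow 14 [ 12.4 -71.3] red all/bar [(34, array([ 13.3, -41.5]), np.float64(0.9)), (27, array([ 13.5, -42.4]), np.float64(1.0))]
side yellow 19 [ 11.8 -69.2] red all/bar [(32, array([ 12.5, -40.6]), np.float64(0.6)), (26, array([ 12.1, -41.2]), np.float64(0.2))]
```

View pics/e1z.png

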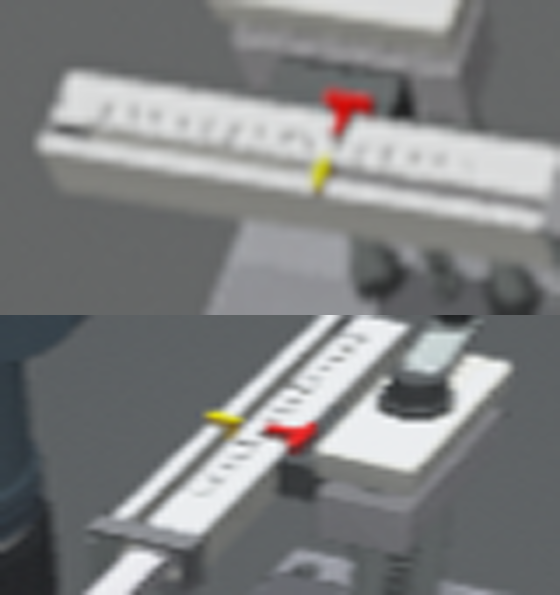

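View pics/e1v.png

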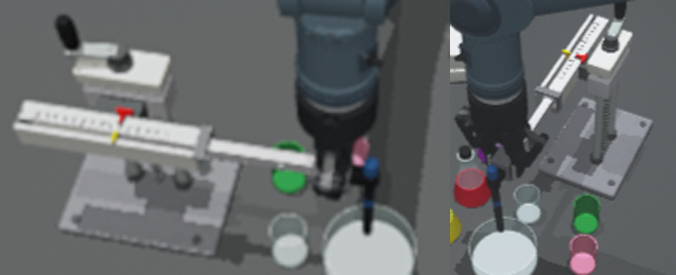

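The two bars now lie in one line, with a residual of 0.2–1 mm from two cameras, which is within measurement noise. The fingers are 30.6 mm apart, so the button is fully pressed. All the glassware is standing and the tip is over the dish. I'll hand it in.

Run:
```python
from gap import *
gap(snap("side","f"),"side",camera_params("side"),.227,"side");print(read_finger_gap(),abs(np.array(read_joint_vel())).max().round(4))
print(sign_off(),read_time_s())
```

```text
side yellow 19 [ 11.8 -69.2] red all/bar [(32, array([ 12.5, -40.6]), np.float64(0.6)), (26, array([ 12.1, -41.3]), np.float64(0.3))]
0.030621972047018626 0.0023
the job is handed in; nothing more can be done
the job is handed in; nothing more can be done
```

The job is handed in, with the boom held on the mark and the lock button squeezed in. It took about 37 s of the 67 s allowed.

- **Crank:** I turned it three full turns clockwise and let go of it. The boom rose about 37 mm by triangulation, against 36 mm nominal. That puts the electrode tip about 11–14 mm above the storage beaker's rim. One network reading of the tip gave 10 mm and disagreed with the others by several millimetres.
- **Boom:** I gripped the head at 40 N. The fingers stand 30.6 mm apart, against 31 mm with the button fully in.
- **Mark:** The pointer is in line with the red cursor to within about 1 mm: 0.9–1.0 mm in the scene view and 0.2–0.6 mm in the side view. A possible error of about 1° in the stand's yaw could account for some 0.4 mm of that. The pointer held still in the last two side pictures.
- **Forces and glassware:** The readings I took at the wrist stayed under 10 N. The glassware in view after the draw was still standing, with the tip over the sample dish. I did not re-check the white bottle, wash bottle, dropper bottle or purple flask.

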